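# File the backup cartridges in the push-to-open drawer

### The arm

A 6-joint arm with a two-finger parallel gripper is mounted at the origin on a cart in front of the work surface, level with it; the furniture and walls round the work are solid. World frame = base frame: x ahead of the robot, y to its left, z up, the work surface at z = 0. Lengths are in m, angles in degrees, forces in N, time in s.
With the tool pointing down it reaches from about 0.375 to 0.9 m from the base axis. Payload 3.1 kg.
Tool frame: the origin (TCP) lies on the centre line of the jaws, within the pads' length; the fingertips stand 25 mm ahead of it and the grasp point (between the pads) lies 6 mm ahead of it; y points along the fingers, x is the direction in which the jaws open and shut, and the axes are right-handed (so a half turn about y gives the same grasp; the last joint's range is limited). The gripper opens to 87 mm and grips with 3 to 60 N. Pads are 19 mm wide; open, the fingers measure 117 mm over their backs; the gripper's body (75 mm by 190 mm) begins 51 mm behind the grasp point.
Start: joints at [60.648, 30.224, 82.088, -0, 67.689, -10.227], TCP at [0.205, 0.59, 0.21] pointing down, gripper open.
Joint ranges: [-176.69, 176.69], [-43.24, 126.21], [12.49, 139.97], [-82, 262], [0, 151.66], [-163.58, 163.58]. Speed limits (degrees/s): [159.86, 159.86, 180, 180, 180, 180].

### API

Orientations are given as a 3x3 rotation matrix whose columns are the frame's x, y, z axes.
In Python, from rig import * gives the robot as it stands.
- The arm moves only by the tool play_rows, never from a script. Its argument "commands" is a list of rows, each a list of 2 entries, a list of its own where there are three numbers: the shift along the world's x, y, z in m, then the turn, a rotation vector about the world's x, y, z in rad. A call has 1 to 10 rows; each row is the pose to reach, as a shift and turn from the pose commanded when the call began; what a row does not reach only later rows make up. A row lasts 1/8 s, in which the tool goes at most 62.5 mm and 10.7 degrees, less where a joint would pass 70% of its speed; a pose out of reach is approached as far as the arm can. A call with a gripper value outside its range is refused whole. "gripper" is the finger opening in m, from 0 to 0.087, set as the call begins (left out, the last holds). The fingers move at their own pace and stop on an object; the grip force is fixed at half the most. Time passes only in rows, so rows that repeat a pose let the fingers close. It gives the time, the measured TCP pose, the force and the opening at its end, in the units of the state.
- read_state(): the state, without advancing time (a new reading comes with each control period).
- capture(name): name is "side" or "top" or "wrist"; returns a dict with "frame" (400x640x3 uint8, red, green, blue), "depth" (400x640 float32, m along the optical axis (not along the pixel's ray), 0 where there is no reading), "mtx" (3x3 intrinsics, pixels), "cam_to_world" (4x4, takes a point from camera to world coordinates); the wrist camera has in their place "hand_eye" (4x4, takes a point from camera to tool coordinates, whose origin is the TCP and whose axes are the tool frame's). Camera axes: x right, y down, z forward; pixel columns grow to the right and rows downward; lengths in m; the calibration is good to about 2 mm. A picture is of the moment at which its call begins: read the wrist's pose just before it.
- hand_in(): hands the job in, once; it reports no verdict.
The state is a dict: "time_s": time; "joint_positions": joint angles; "qvel": joint speeds; "tau": joint torques, N m; "position": TCP position; "tcp_rot": TCP orientation; "force": force on the tool from outside, world axes, zero at the start; "moment": the same for the moment, N m; "opening": opening from 0.0 (shut) to 1.0 (fully open).
Only numpy, scipy, OpenCV 4.12 (cv2) and the standard library are available. Lean on these libraries where they do the work, as an engineer would, in place of code of your own. Each camera call takes 0.05 s, during which the arm holds its last target. There are 200 camera calls.

### The job

Press the latch button on the wooden case so that its hidden drawer springs out, lay every drive cartridge with a round badge flat in the drawer, badge up and none on top of another, and then push the drawer shut until it catches. Lay every cartridge with a bar badge flat in the empty pen tray in the same way, at any time. Leave the glue stick, the stapler and the little lidded box standing where they are.

Things in the scene. Friction and masses are not known exactly. Their poses are not given: they have to be found in the camera images.
- drawer_in (a point): Centre of the drawer's inner floor; moves with the drawer; x points into the case, y to the left, z up. Inner floor 99 mm (x) x 215 mm (y), 13 mm above the desk. The two side walls and the back wall are 5 mm thick and rise 17 mm above the floor; the front panel is 10 mm thick and rises 59 mm above the floor. The drawer sits in a fixed, handleless light wooden case 140 mm deep, 280 mm wide and 72 mm high with an open front that the panel covers.
- drawer_front (a point): Centre of the outer face of the drawer's front panel (280 mm wide, 70 mm high, its middle 37 mm above the desk), same axes as drawer_in: push it along +x to shut the drawer.
- drawer (a joint): How far the drawer stands out of the case, m: 0 shut and latched, 0.105 fully out, -0.004 at the inner stop. A spring (3 N when shut, 1.6 N when out) pushes it out as soon as the latch lets go. It cannot be pulled while latched; to shut it push the front in against about 2 to 6 N (it stiffens over the last 20 mm, where the catch is met) to the inner stop, where it catches by itself, and let go.
- latch_top (a point): Centre of the top of the latch button, a round dark steel button of 30 mm diameter that stands 14 mm proud of the case's top (86 mm above the desk), near the right-hand end of the case. Pressed straight down it releases the drawer.
- latch (a joint): How far the latch button is pressed, m: 0 up, 0.009 fully down; the drawer is released by about 0.006. Spring return, 1.3 N at the start and 3.5 N fully down (the stop below is firm).
- tray_in (a point): Centre of the inner floor of the empty grey steel pen tray to the left of the case, fixed, 86 mm (its x) x 246 mm (its y) inside; the floor is 2 mm above the desk, the rim 17 mm above the desk and 2 mm thick.
- glue_stick: Bystander: a glue stick standing upright, 24 mm across and 92 mm high; origin under its foot.
- stapler: Bystander: a stapler, 130 (its x) x 34 x 48 mm; origin under its middle.
- lid_box: Bystander: a small box with a lid, 77 x 113 (its y) x 55 mm; origin under its middle.
- round_1_mid (a point): Grey drive cartridge, 72 (its x) x 40 (its y) x 34 mm (its z), about 90 g, on top a bare-metal raised round badge 28 mm across (a cartridge in use), 3 mm high. This point is the centre of the body, 17 mm above its underside; z points up out of the badge. May be absent.
- round_2_mid (a point): Grey drive cartridge, 72 (its x) x 40 (its y) x 34 mm (its z), about 90 g, on top a bare-metal raised round badge 28 mm across (a cartridge in use), 3 mm high. This point is the centre of the body, 17 mm above its underside; z points up out of the badge. May be absent.
- round_3_mid (a point): Grey drive cartridge, 72 (its x) x 40 (its y) x 34 mm (its z), about 90 g, on top a bare-metal raised round badge 28 mm across (a cartridge in use), 3 mm high. This point is the centre of the body, 17 mm above its underside; z points up out of the badge. May be absent.
- bar_1_mid (a point): Grey drive cartridge, 72 (its x) x 40 (its y) x 34 mm (its z), about 90 g, on top a bare-metal raised bar badge 56 x 10 mm along its x (a retired cartridge), 3 mm high. This point is the centre of the body, 17 mm above its underside; z points up out of the badge. May be absent.
- bar_2_mid (a point): Grey drive cartridge, 72 (its x) x 40 (its y) x 34 mm (its z), about 90 g, on top a bare-metal raised bar badge 56 x 10 mm along its x (a retired cartridge), 3 mm high. This point is the centre of the body, 17 mm above its underside; z points up out of the badge. May be absent.
- bar_3_mid (a point): Grey drive cartridge, 72 (its x) x 40 (its y) x 34 mm (its z), about 90 g, on top a bare-metal raised bar badge 56 x 10 mm along its x (a retired cartridge), 3 mm high. This point is the centre of the body, 17 mm above its underside; z points up out of the badge. May be absent.

How it is judged:
By the outcome, as a careful person would: the job done as asked, in the order asked, and still so for the second after the job is handed in, with the robot touching nothing.
Of round_1, round_2, round_3, bar_1, bar_2, bar_3 only 4 to 6 are there at a start; the rules pass over those that are not, and their reading is None.
At some moment in a run one of round_1, round_2, round_3, bar_1, bar_2, bar_3 may be knocked a few centimetres aside while the robot is not near it.
Once in a run the grip may slacken for a moment while it holds something.
It also fails if it takes over 210 s, if anything falls off the work surface, if the arm or the gripper's body presses on something with over 40 N, if the wrist force passes 120 N, or if a joint passes its speed limit or range.

## Working session

There is one attempt and no reset: what is moved stays moved. The work goes in short steps, Python scripts to look and compute and a tool call to move; the robot and the scene stay as the last step left them, time stands still between calls to the robot, and variables do not carry over. Pictures are saved under pics/ and viewed, about 12 in all and at most 16, crops included, and the job is handed in when it is done.

Besides the shell and the picture viewer there is one more tool, called after ">>>" as name(argument=value, ...) on one line, values as JSON. play_rows: Moves the arm, as the interface text tells. Its arguments: {"type":"object","properties":{"commands":{"type":"array"},"gripper":{"type":"number"}},"required":["commands"]}

```bash
mkdir -p pics; ls
cat > h.py <<'E'
from rig import *
import numpy as np, cv2
def shot(n,f):
    s=read_state(); c=capture(n); cv2.imwrite('pics/'+f+'.png',c['frame'][:,:,::-1])
    if 'hand_eye' in c:
        T=np.eye(4);T[:3,:3]=s['tcp_rot'];T[:3,3]=s['position'];c['cam_to_world']=T@np.array(c['hand_eye'])
    np.savez('pics/'+f+'.npz',**c); return c
def pts(c):
    K=np.array(c['mtx']);d=c['depth'];v,u=np.mgrid[:d.shape[0],:d.shape[1]]
    P=np.stack([(u-K[0,2])/K[0,0]*d,(v-K[1,2])/K[1,1]*d,d],-1);T=np.array(c['cam_to_world'])
    W=P@T[:3,:3].T+T[:3,3]; W[d==0]=np.nan; return W
def ray(c,u,v,z):
    K=np.array(c['mtx']);T=np.array(c['cam_to_world']);r=T[:3,:3]@np.array([(u-K[0,2])/K[0,0],(v-K[1,2])/K[1,1],1])
    o=T[:3,3];return o+r*(z-o[2])/r[2]
E
python3 - <<'E'
from h import *
for n in ('top','side','wrist'):
    c=shot(n,n+'0');T=np.array(c['cam_to_world']);print(n,T.round(3).tolist(),np.array(c['mtx']).round(1).tolist())
print(read_state())
E
```

```text
pics
top [[-0.019, -0.981, 0.191, 0.291], [-1.0, 0.019, -0.0, -0.062], [-0.003, -0.191, -0.982, 1.261], [0.0, 0.0, 0.0, 1.0]] [[381.0, 0.0, 319.8], [0.0, 381.0, 201.2], [0.0, 0.0, 1.0]]
side [[0.853, -0.21, 0.477, -0.134], [-0.522, -0.351, 0.778, -1.175], [0.004, -0.913, -0.409, 0.656], [0.0, 0.0, 0.0, 1.0]] [[433.4, 0.0, 320.9], [0.0, 433.4, 195.8], [0.0, 0.0, 1.0]]
wrist [[0.33, 0.908, 0.258, 0.133], [0.944, -0.316, -0.092, 0.614], [-0.002, 0.274, -0.962, 0.384], [0.0, 0.0, 0.0, 1.0]] [[297.4, 0.0, 319.7], [0.0, 297.4, 195.0], [0.0, 0.0, 1.0]]
{'time_s': 0.15, 'joint_positions': array([ 6.06479715e+01,  3.02691364e+01,  8.21384495e+01, -1.30034385e-03,
        6.76893134e+01, -1.02269060e+01]), 'qvel': array([ 0.02011303, -0.1558813 , -0.25093204,  0.02560369,  0.15424959,
       -0.00782333]), 'tau': array([ 5.70805587e-04, -4.40430522e+01, -1.76843476e+01,  6.33591483e-02,
        5.53016702e-02, -9.06717150e-05]), 'position': array([0.20445859, 0.59000347, 0.20927661]), 'tcp_rot': array([[ 3.27623367e-01, -8.10686763e-04, -9.44808061e-01],
       [ 9.44806936e-01, -1.48439233e-03,  3.27624250e-01],
       [-1.66806649e-03, -9.99998570e-01,  2.79620864e-04]]), 'force': array([ 0.01517714, -0.16378683,  0.07878169]), 'moment': array([ 0.02408055,  0.02486906, -0.01977842]), 'opening': 0.9973777553741078}
```

View pics/top0.png

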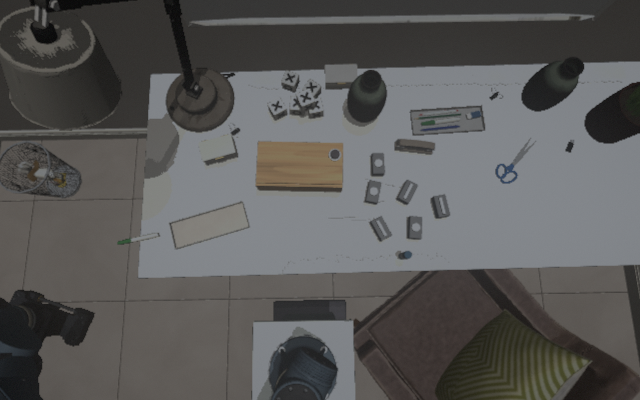

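View pics/side0.png

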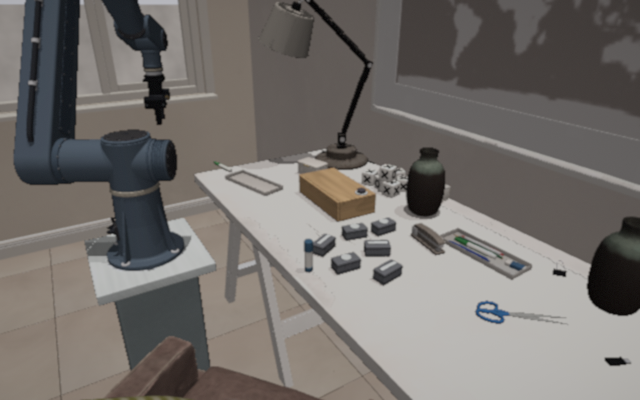

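The top view shows the case at (300,165) with its button at (335,155), and the empty tray at (210,225). Six cartridges sit around (375–440,165–230). The glue stick is at (405,255), the stapler at (414,146) and the lid box at (219,148).

Run:
```python
from h import *
c=np.load('pics/top0.npz');W=pts(c);f=c['frame']
z=W[...,2]
print('desk z',np.nanmedian(z[210:260,270:340]))
m=((z>0.018)&(z<0.06)).astype(np.uint8);m[:130]=0;m[272:]=0;m[:,:140]=0;m[:,480:]=0
n,l,st,ce=cv2.connectedComponentsWithStats(m)
for i in range(1,n):
    if st[i,4]<40: continue
    q=W[l==i];t=q[q[:,2]>np.nanpercentile(q[:,2],50)-.006]
    r=cv2.minAreaRect((t[:,:2]*1000).astype(np.float32));print(st[i].tolist(),ce[i].round(),'top z',np.median(t[:,2]).round(4),[np.round(a,1).tolist() for a in r])
m2=((z>0.06)&(z<0.1)); m2[:130]=0;m2[200:]=0;m2[:,:250]=0;m2[:,350:]=0
q=W[m2];print('case',[np.round(a,1) for a in cv2.minAreaRect((q[:,:2]*1000).astype(np.float32))],np.median(q[:,2]))
g=f.astype(int).max(2);b=m2&(g<90);v,u=np.nonzero(b[140:170,325:345]);print('btn',u.mean()+325,v.mean()+140,ray(c,u.mean()+325,v.mean()+140,.086))
crop=f[130:270,355:460,::-1];crop=cv2.resize(crop,None,fx=4,fy=4,interpolation=2);crop2=cv2.resize(f[185:260,150:260,::-1],None,fx=3,fy=3,interpolation=2)
o=np.zeros((560,780,3),np.uint8);o[:560,:420]=crop;o[:225,440:770]=crop2;cv2.imwrite('pics/crop.png',np.clip(o*1.5,0,255).astype(np.uint8))
```

```text
desk z -0.0013317722938233079
[198, 134, 39, 30, 778] [217. 149.] top z 0.0536 [[713.0, 277.7], [75.2, 114.0], 13.8]
[396, 139, 39, 11, 312] [415. 144.] top z 0.0455 [[717.5, -389.2], [121.8, 25.4], 81.5]
[371, 153, 13, 22, 265] [377. 163.] top z 0.0337 [[655.7, -257.2], [40.4, 72.6], 87.3]
[365, 181, 16, 23, 270] [373. 192.] top z 0.0337 [[559.5, -238.5], [39.7, 72.1], 76.9]
[397, 180, 20, 24, 276] [407. 192.] top z 0.0335 [[557.8, -351.6], [39.7, 71.8], 60.6]
[256, 187, 86, 5, 237] [298. 189.] top z 0.0468 [[572.0, 6.0], [278.1, 3.3], 87.7]
[432, 195, 18, 23, 290] [441. 206.] top z 0.0335 [[506.7, -459.4], [71.5, 40.3], 8.4]
[370, 216, 22, 25, 287] [380. 228.] top z 0.0331 [[437.2, -258.0], [72.0, 40.4], 25.7]
[408, 216, 14, 23, 295] [414. 227.] top z 0.0331 [[437.4, -369.3], [40.9, 71.5], 83.5]
case [array([646.8,   2.6]), array([280.4, 153. ]), np.float64(87.5)] 0.07107411949636822
btn 334.55737704918033 153.95081967213116 [ 0.67320742 -0.1132431   0.086     ]
```

View pics/crop.png

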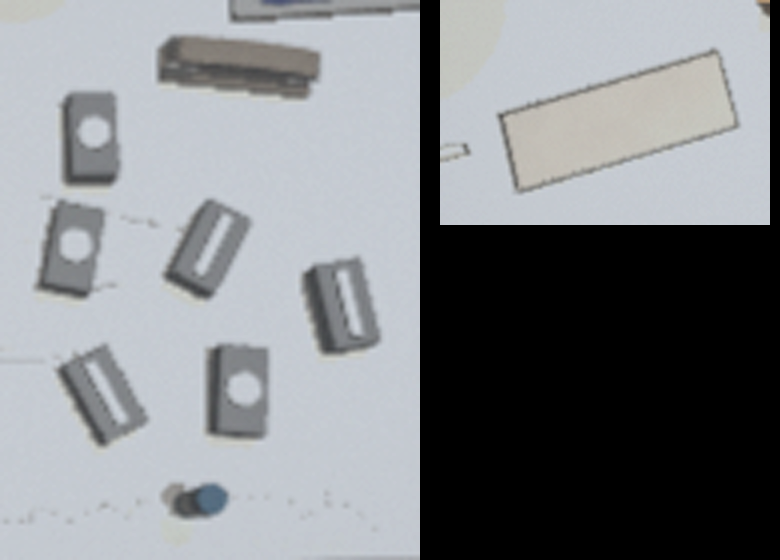

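Six cartridges are present. The rounds are at (.656,-.257), (.560,-.239) and (.437,-.369); the bars are at (.558,-.352), (.507,-.459) and (.437,-.258). The tray's rim corners are at about (170,223), (243,202), (249,227) and (176,248). I'll fit the tray, then move to the button.

Run:
```python
from h import *
c=np.load('pics/top0.npz');f=c['frame']
q=np.array([ray(c,u,v,.017)[:2]*1000 for u,v in [(170,223.3),(242.5,202),(249.3,227),(176,248.3)]],np.float32)
print(q,cv2.minAreaRect(q))
# dark rim pixels
g=f[190:260,160:260].max(2);v,u=np.nonzero(g<110)
q=np.array([ray(c,a+160,b+190,.017)[:2]*1000 for a,b in zip(u,v)],np.float32);print(len(q),cv2.minAreaRect(q))
W=pts(c);
```

```text
[[468.25476 431.6764 ]
 [535.01904 194.26468]
 [450.93176 170.27446]
 [385.89352 407.55923]] ((459.59332275390625, 300.9754333496094), (87.44192504882812, 246.95132446289062), 15.706900596618652)
307 ((471.6801452636719, 272.7441101074219), (106.02635955810547, 319.36199951171875), 19.452476501464844)
```

>>> play_rows(commands=[[[0.05,-0.03,0],[0,0,0]],[[0.1,-0.07,0],[0,0,0.05]],[[0.15,-0.11,0],[0,0,0.1]],[[0.2,-0.15,0],[0,0,0.15]],[[0.25,-0.19,0],[0,0,0.2]],[[0.3,-0.23,0],[0,0,0.25]],[[0.335,-0.28,0],[0,0,0.29]],[[0.345,-0.34,0],[0,0,0.29]],[[0.345,-0.4,0],[0,0,0.29]],[[0.345,-0.4,0],[0,0,0.29]]], gripper=0.0)

```text
time_s: 1.4
position: [0.5498, 0.1863, 0.2096]
tcp_rot: [[0.05, -0.002, -0.999], [0.999, -0.001, 0.05], [-0.001, -1.0, 0.002]]
force: [0.2, -0.0, -0.2]
opening: 0.019
```

>>> play_rows(commands=[[[0.025,-0.05,0],[0,0,0]],[[0.05,-0.11,0],[0,0,0]],[[0.075,-0.17,0],[0,0,0]],[[0.1,-0.23,-0.02],[0,0,0]],[[0.123,-0.28,-0.04],[0,0,0]],[[0.123,-0.303,-0.06],[0,0,0]],[[0.123,-0.303,-0.07],[0,0,0]],[[0.123,-0.303,-0.07],[0,0,0]],[[0.123,-0.303,-0.07],[0,0,0]]])

```text
time_s: 2.52
position: [0.6731, -0.1105, 0.141]
tcp_rot: [[0.042, 0.001, -0.999], [0.999, 0.0, 0.042], [0.0, -1.0, -0.001]]
force: [1.0, 0.4, 0.1]
opening: 0.007
```

>>> play_rows(commands=[[[0,0,-0.015],[0,0,0]],[[0,0,-0.025],[0,0,0]],[[0,0,-0.032],[0,0,0]],[[0,0,-0.037],[0,0,0]],[[0,0,-0.037],[0,0,0]],[[0,0,-0.037],[0,0,0]]])

```text
time_s: 3.28
position: [0.673, -0.1127, 0.1033]
tcp_rot: [[0.044, 0.001, -0.999], [0.999, -0.0, 0.044], [-0.0, -1.0, -0.001]]
force: [0.4, -0.5, 0.9]
opening: 0.002
```

>>> play_rows(commands=[[[0,0,-0.002],[0,0,0]],[[0,0,-0.003],[0,0,0]],[[0,0,-0.003],[0,0,0]]])

```text
time_s: 3.65
position: [0.6727, -0.1125, 0.1]
tcp_rot: [[0.044, -0.0, -0.999], [0.999, 0.0, 0.044], [0.0, -1.0, 0.0]]
force: [0.2, -0.3, 1.0]
opening: 0.007
```

>>> play_rows(commands=[[[0,0,0.03],[0,0,0]],[[0,0,0.08],[0,0,0]],[[0,0,0.12],[0,0,0]],[[0,-0.04,0.14],[0,0,0]],[[-0.02,-0.08,0.14],[0,0,0]],[[-0.03,-0.12,0.14],[0,0,0]],[[-0.05,-0.14,0.14],[0,0,0]],[[-0.07,-0.14,0.14],[0,0,0]],[[-0.07,-0.14,0.14],[0,0,0]]], gripper=0.087)

```text
time_s: 4.78
position: [0.6016, -0.2528, 0.2402]
tcp_rot: [[0.045, -0.001, -0.999], [0.999, 0.001, 0.045], [0.0, -1.0, 0.001]]
force: [0.5, 0.2, 0.1]
opening: 0.938
```

```bash
cat >> h.py <<'E'
def carts(c,zlo=.018,zhi=.05,show=True):
    W=pts(c);z=W[...,2]+(.0013 if c['frame'] is not None else 0)
    m=((z>zlo)&(z<zhi)&(W[...,1]<-.15)&(W[...,1]>-.6)&(W[...,0]<.72)&(W[...,0]>.3)).astype(np.uint8)
    n,l,st,ce=cv2.connectedComponentsWithStats(m)
    for i in range(1,n):
        q=W[l==i]
        if st[i,4]<40: continue
        t=q[q[:,2]>np.nanpercentile(q[:,2],50)-.006]
        (x,y),(w,h),a=cv2.minAreaRect((t[:,:2]*1000).astype(np.float32))
        if w<h: a-=90
        print(st[i,:4].tolist(),'xy',round(x,1),round(y,1),'LxW',round(max(w,h),1),round(min(w,h),1),'long yaw',round(a,1),'z',round(float(np.median(t[:,2])),4))
E
python3 - <<'E'
from h import *
c=shot('wrist','w1');carts(c)
t=shot('top','t1');carts(t)
o=np.vstack([c['frame'],cv2.resize(t['frame'][120:280,140:460],(640,320))])
cv2.imwrite('pics/o1.png',cv2.resize(np.clip(o[:,:,::-1]*1.4,0,255).astype(np.uint8),(533,600)))
E
```

```text
[194, 1, 41, 72] xy 437.1 -370.4 LxW 72.2 40.0 long yaw -5.4 z 0.0341
[278, 0, 60, 70] xy 436.5 -259.7 LxW 71.9 40.0 long yaw 26.5 z 0.0342
[122, 69, 56, 66] xy 506.2 -460.7 LxW 72.0 41.0 long yaw 8.8 z 0.0341
[309, 105, 41, 62] xy 558.7 -240.4 LxW 72.1 40.1 long yaw -13.1 z 0.034
[217, 107, 50, 64] xy 556.9 -353.2 LxW 72.2 40.4 long yaw -29.7 z 0.0341
[301, 181, 32, 54] xy 654.2 -260.3 LxW 71.5 40.0 long yaw -0.0 z 0.034
[182, 244, 33, 14] xy 707.5 -431.4 LxW 40.8 17.3 long yaw 84.8 z 0.0437
[252, 244, 23, 14] xy 714.3 -340.2 LxW 29.7 8.8 long yaw 82.3 z 0.0379
[397, 182, 20, 22] xy 557.8 -352.0 LxW 73.3 39.4 long yaw -29.2 z 0.0338
[432, 195, 18, 23] xy 507.0 -459.5 LxW 71.3 40.7 long yaw 8.9 z 0.0334
[408, 216, 14, 23] xy 437.6 -369.2 LxW 72.0 40.8 long yaw -6.4 z 0.0336
[380, 228, 12, 13] xy 417.5 -267.9 LxW 40.1 27.3 long yaw -61.8 z 0.0329
```

View pics/o1.png

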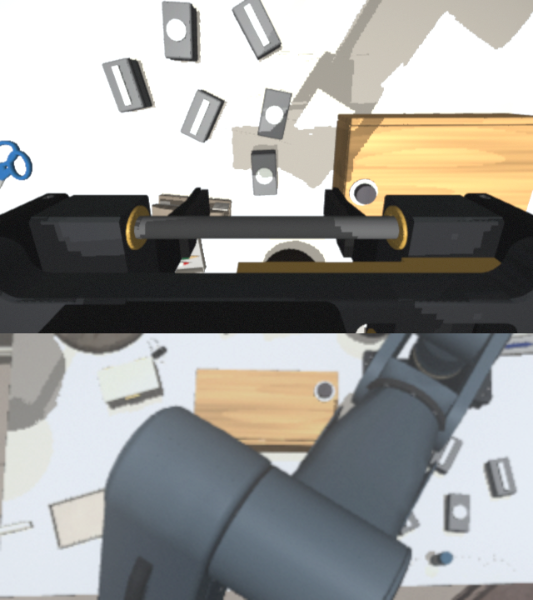

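The drawer hasn't opened: the case front is unchanged in both views. I'll measure the button from the wrist view.

Run:
```python
from h import *
c=np.load('pics/w1.npz');W=pts(c);f=c['frame']
z=W[210:255,410:470,2];m=(z>.078)&(z<.1)
q=W[210:255,410:470][m];print(len(q),np.median(q[:,2]),[np.round(a,4) for a in cv2.minEnclosingCircle((q[:,:2]).astype(np.float32))],q.mean(0))
m=(W[...,2]>.06)&(W[...,2]<.077)&(W[...,1]>-.2)&(W[...,0]<.8);q=W[m];print(q.min(0),q.max(0),np.median(q[:,2]))
for x in(.56,.6,.65):
  s=q[abs(q[:,0]-x)<.004];print(x,s.min(0) if len(s) else None)
u=q[(q[:,1]<0)&(q[:,1]>-.1)];print(u.min(0))
```

```text
503 0.08563952534946151 [array([ 0.6738, -0.1143]), np.float64(0.015)] [ 0.67265154 -0.11528137  0.08514734]
[ 0.56488814 -0.14102416  0.06000129] [0.71789362 0.13988702 0.07698882] 0.07178906585062428
0.56 None
0.6 [ 0.59600179 -0.13761619  0.06051756]
0.65 [ 0.64601197 -0.14000332  0.06111437]
[ 0.56630474 -0.09998232  0.06284709]
```

>>> play_rows(commands=[[[0.03,0.04,0],[0,0,0]],[[0.06,0.09,-0.02],[0,0,0]],[[0.071,0.139,-0.06],[0,0,0]],[[0.071,0.139,-0.1],[0,0,0]],[[0.071,0.139,-0.125],[0,0,0]],[[0.071,0.139,-0.13],[0,0,0]],[[0.071,0.139,-0.135],[0,0,0]],[[0.071,0.139,-0.14],[0,0,0]],[[0.071,0.139,-0.14],[0,0,0]]], gripper=0.0)

```text
time_s: 6.0
position: [0.674, -0.1138, 0.1006]
tcp_rot: [[0.044, 0.001, -0.999], [0.999, -0.0, 0.044], [-0.0, -1.0, -0.001]]
force: [0.1, -0.5, -0.3]
opening: 0.066
```

>>> play_rows(commands=[[[0,0,-0.002],[0,0,0]],[[0,0,-0.004],[0,0,0]],[[0,0,-0.004],[0,0,0]]])

```text
time_s: 6.38
position: [0.6736, -0.1135, 0.096]
tcp_rot: [[0.044, -0.0, -0.999], [0.999, 0.0, 0.044], [0.0, -1.0, 0.0]]
force: [-0.8, 0.5, 1.2]
opening: 0.007
```

>>> play_rows(commands=[[[0,0,-0.002],[0,0,0]],[[0,0,-0.004],[0,0,0]],[[0,0,-0.004],[0,0,0]]])

```text
time_s: 6.75
position: [0.6735, -0.1134, 0.0917]
tcp_rot: [[0.044, -0.001, -0.999], [0.999, 0.0, 0.044], [0.0, -1.0, 0.001]]
force: [-0.1, 0.5, 0.1]
opening: 0.003
```

Run:
```python
from h import *
print(read_state()['force'])
c=shot('wrist','w2');s=shot('side','s2')
o=np.vstack([c['frame'],cv2.resize(s['frame'][130:250,260:460],(640,384))])
cv2.imwrite('pics/o2.png',cv2.resize(np.clip(o[:,:,::-1]*1.2,0,255).astype(np.uint8),(489,600)))
```

```text
[-0.06589842  0.54372494  0.14529724]
```

View pics/o2.png

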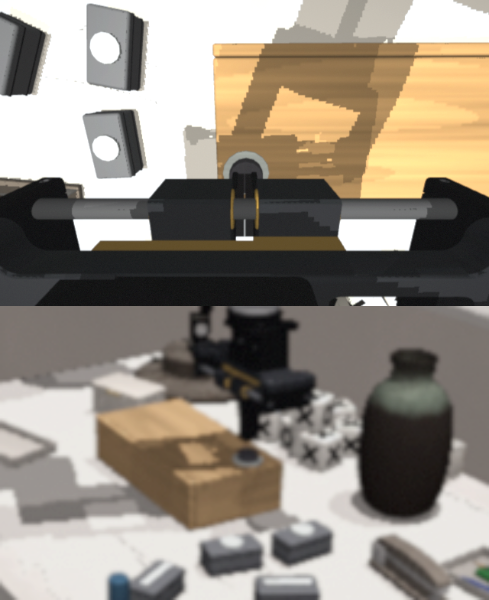

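Run:
```python
from h import *
for n in('w2','s2'):
  c=np.load('pics/%s.npz'%n);W=pts(c)
  m=(abs(W[...,0]-.68)<.05)&(abs(W[...,1]+.114)<.03)&(W[...,2]>.076)&(W[...,2]<.15)
  q=W[m]
  for a,b in((.076,.082),(.082,.09),(.09,.1),(.1,.11),(.11,.13)):
    s=q[(q[:,2]>=a)&(q[:,2]<b)]
    if len(s):print(n,a,len(s),s.min(0).round(3),s.max(0).round(3),np.median(s,0).round(3))
```

```text
w2 0.076 146 [ 0.655 -0.133  0.076] [ 0.676 -0.095  0.082] [ 0.661 -0.112  0.078]
w2 0.082 605 [ 0.659 -0.128  0.082] [ 0.675 -0.099  0.088] [ 0.666 -0.113  0.086]
w2 0.1 124 [ 0.661 -0.123  0.103] [ 0.663 -0.105  0.11 ] [ 0.663 -0.114  0.107]
w2 0.11 506 [ 0.661 -0.123  0.11 ] [ 0.669 -0.105  0.13 ] [ 0.663 -0.114  0.121]
s2 0.076 28 [ 0.638 -0.13   0.076] [ 0.689 -0.094  0.082] [ 0.663 -0.121  0.077]
s2 0.082 34 [ 0.658 -0.127  0.082] [ 0.687 -0.097  0.088] [ 0.673 -0.114  0.087]
s2 0.1 12 [ 0.661 -0.122  0.104] [ 0.684 -0.099  0.11 ] [ 0.67  -0.119  0.109]
s2 0.11 46 [ 0.661 -0.125  0.11 ] [ 0.685 -0.099  0.13 ] [ 0.667 -0.119  0.12 ]
```

Run:
```python
from h import *
for n in('w1','w2'):
  c=np.load('pics/%s.npz'%n);K=c['mtx'];d=c['depth'];H=np.array(c['hand_eye']);v,u=np.mgrid[:400,:640]
  P=np.stack([(u-K[0,2])/K[0,0]*d,(v-K[1,2])/K[1,1]*d,d],-1)@H[:3,:3].T+H[:3,3]
  if n=='w1': print(H.round(3))
  m=(d>0)&(P[...,1]<.06)&(abs(P[...,2])<.03)&(abs(P[...,0])<.062)&(P[...,1]>-.06)
  q=P[m]
  if n=='w2': q=q[q[:,1]<0.004]
  print(n,len(q),'y max',np.sort(q[:,1])[-15:].round(4)); s=q[q[:,1]>q[:,1].max()-.02]; print(s.min(0).round(3),s.max(0).round(3))
```

```text
[[ 1.    -0.002 -0.001 -0.001]
 [ 0.    -0.274  0.962 -0.175]
 [-0.002 -0.962 -0.274  0.076]
 [ 0.     0.     0.     1.   ]]
w1 2284 y max [-0.0127 -0.0126 -0.0126 -0.0126 -0.0125 -0.0124 -0.0124 -0.0123 -0.0122
 -0.0122 -0.0121 -0.0121 -0.0117 -0.0112 -0.0109]
[-0.051 -0.031 -0.009] [ 0.049 -0.011  0.013]
w2 990 y max [-0.0127 -0.0127 -0.0126 -0.0125 -0.0124 -0.0124 -0.0122 -0.0121 -0.012
 -0.012  -0.012  -0.0117 -0.0115  0.0038  0.0039]
[-0.01  -0.016  0.008] [0.008 0.004 0.012]
```

The depth in both views puts the fingertips at z≈0.104 with the TCP reading 0.092. So the tips are about 12 mm behind the reported TCP, not 25 mm ahead as stated, and they haven't touched the button yet. I'll use the measured offset and go down while watching the force.

>>> play_rows(commands=[[[0,0,-0.008],[0,0,0]],[[0,0,-0.016],[0,0,0]],[[0,0,-0.02],[0,0,0]],[[0,0,-0.02],[0,0,0]]])

```text
time_s: 7.35
position: [0.6735, -0.1134, 0.0715]
tcp_rot: [[0.044, -0.001, -0.999], [0.999, 0.0, 0.044], [0.0, -1.0, 0.001]]
force: [-0.5, 1.2, 0.5]
opening: 0.006
```

>>> play_rows(commands=[[[0,0,-0.003],[0,0,0]],[[0,0,-0.005],[0,0,0]],[[0,0,-0.005],[0,0,0]]])

```text
time_s: 7.72
position: [0.6738, -0.1135, 0.0672]
tcp_rot: [[0.044, 0.0, -0.999], [0.999, -0.0, 0.044], [-0.0, -1.0, -0.0]]
force: [-0.5, 0.1, 2.7]
opening: 0.005
```

Contact is now clear at 2.7 N, as the offset predicts. I'll press a touch more, lift and look.

>>> play_rows(commands=[[[0,0,-0.0015],[0,0,0]],[[0,0,-0.0015],[0,0,0]],[[0,0,-0.0015],[0,0,0]]])

```text
time_s: 8.1
position: [0.6738, -0.1135, 0.0657]
tcp_rot: [[0.044, 0.0, -0.999], [0.999, -0.0, 0.044], [-0.0, -1.0, -0.0]]
force: [-0.7, 0.4, 3.4]
opening: 0.007
```

>>> play_rows(commands=[[[0,0,0.03],[0,0,0]],[[0,0,0.08],[0,0,0]],[[0,-0.0,0.13],[0,0,0]],[[0,-0.04,0.16],[0,0,0]],[[-0.03,-0.08,0.174],[0,0,0]],[[-0.07,-0.12,0.174],[0,0,0]],[[-0.1,-0.14,0.174],[0,0,0]],[[-0.1,-0.14,0.174],[0,0,0]],[[-0.1,-0.14,0.174],[0,0,0]]], gripper=0.06)

```text
time_s: 9.22
position: [0.5742, -0.2534, 0.2393]
tcp_rot: [[0.044, 0.001, -0.999], [0.999, 0.0, 0.044], [0.0, -1.0, -0.001]]
force: [-0.0, 1.0, -0.2]
opening: 0.686
```

Run:
```python
from h import *
c=shot('wrist','w3');carts(c);s=shot('side','s3')
o=np.vstack([c['frame'],cv2.resize(s['frame'][130:250,260:460],(640,384))])
cv2.imwrite('pics/o3.png',cv2.resize(np.clip(o[:,:,::-1]*1.2,0,255).astype(np.uint8),(489,600)))
```

```text
[281, 19, 59, 74] xy 436.3 -259.8 LxW 72.2 39.8 long yaw 26.4 z 0.0341
[198, 27, 40, 68] xy 437.1 -370.5 LxW 71.9 40.3 long yaw -5.8 z 0.0341
[127, 92, 55, 64] xy 506.0 -460.7 LxW 71.8 40.6 long yaw 9.3 z 0.034
[310, 127, 41, 60] xy 558.7 -240.4 LxW 72.2 40.0 long yaw -13.2 z 0.034
[220, 129, 50, 62] xy 556.7 -353.1 LxW 72.0 40.0 long yaw -29.4 z 0.034
[303, 200, 31, 53] xy 654.3 -260.3 LxW 71.8 40.0 long yaw -0.1 z 0.0339
```

View pics/o3.png

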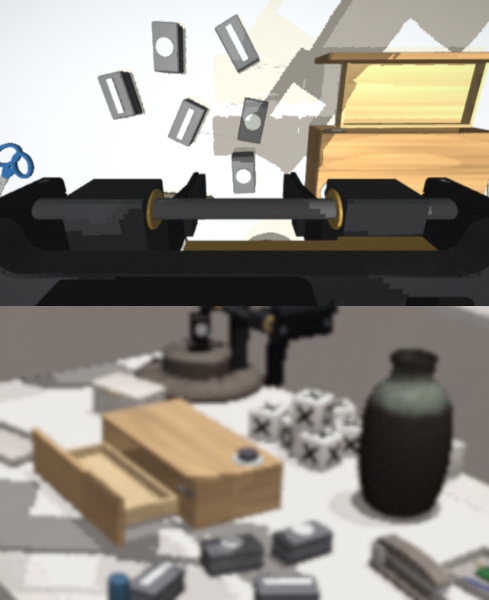

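The drawer is out. In the wrist view all six cartridges are unmoved. I'll pick round R2 at (.559,-.240), yaw -13°.

>>> play_rows(commands=[[[-0.008,0.007,-0.03],[0,0,-0.09]],[[-0.015,0.014,-0.08],[0,0,-0.187]],[[-0.015,0.014,-0.13],[0,0,-0.187]],[[-0.015,0.014,-0.175],[0,0,-0.187]],[[-0.015,0.014,-0.21],[0,0,-0.187]],[[-0.015,0.014,-0.23],[0,0,-0.187]],[[-0.015,0.014,-0.241],[0,0,-0.187]],[[-0.015,0.014,-0.241],[0,0,-0.187]],[[-0.015,0.014,-0.241],[0,0,-0.187]]])

```text
time_s: 10.45
position: [0.5597, -0.2401, -0.0002]
tcp_rot: [[0.229, 0.002, -0.974], [0.974, -0.001, 0.229], [-0.001, -1.0, -0.002]]
force: [-0.2, -0.4, 0.6]
opening: 0.692
```

>>> play_rows(commands=[[[0,0,0],[0,0,0]],[[0,0,0],[0,0,0]],[[0,0,0],[0,0,0]],[[0,0,0],[0,0,0]],[[0,0,0],[0,0,0]]], gripper=0.03)

```text
time_s: 11.08
position: [0.5589, -0.2396, -0.001]
tcp_rot: [[0.229, 0.0, -0.973], [0.973, -0.0, 0.229], [-0.0, -1.0, -0.001]]
force: [-0.2, 0.7, 4.9]
opening: 0.46
```

Run:
```python
from h import *
c=np.load('pics/w3.npz');W=pts(c)
# drawer panel top and inner floor
a=W[(W[...,1]>-.2)&(W[...,0]<.51)&(W[...,2]>.066)&(W[...,2]<.08)];print('panel',len(a),a.min(0),a.max(0),np.median(a,0))
x=W[(W[...,1]>-.15)&(W[...,1]<.1)&(W[...,0]<.6)&(W[...,0]>.44)&(W[...,2]>.008)&(W[...,2]<.018)];print('floor',len(x),x.min(0),x.max(0),np.median(x[:,2]))
print(cv2.minAreaRect((a[:,:2]*1000).astype(np.float32)))
w=W[(W[...,1]>-.15)&(W[...,1]<-.05)&(W[...,0]<.56)&(W[...,0]>.5)&(W[...,2]>.026)&(W[...,2]<.034)];print('rwall',len(w),w.min(0),w.max(0))
```

```text
panel 2144 [ 0.46051691 -0.1317736   0.06601116] [0.47974767 0.09717262 0.07505947] [ 0.47012594 -0.0180942   0.07166357]
floor 10907 [ 0.46067318 -0.13736049  0.00801356] [0.59966798 0.09998168 0.01798225] 0.012814168220615707
((470.0536193847656, -17.208534240722656), (229.3555908203125, 10.292309761047363), 87.70283508300781)
rwall 254 [ 0.50092026 -0.090788    0.02609164] [ 0.55942836 -0.08314823  0.03198861]
```

Held at 40 mm. The drawer's right inner wall is at y≈-.085, so the drawer is offset to the left within the case. I'll lift, move over it and measure it.

>>> play_rows(commands=[[[0,0,0.05],[0,0,0]],[[0,0,0.1],[0,0,0]],[[0,0.02,0.15],[0,0,0.05]],[[-0.01,0.06,0.2],[0,0,0.1]],[[-0.02,0.11,0.2415],[0,0,0.187]],[[-0.03,0.16,0.2415],[0,0,0.187]],[[-0.034,0.21,0.2415],[0,0,0.187]],[[-0.034,0.26,0.2415],[0,0,0.187]],[[-0.034,0.26,0.2415],[0,0,0.187]],[[-0.034,0.26,0.2415],[0,0,0.187]]])

```text
time_s: 12.32
position: [0.5246, 0.0204, 0.2397]
tcp_rot: [[0.043, -0.001, -0.999], [0.999, -0.001, 0.043], [-0.001, -1.0, 0.001]]
force: [-0.3, -0.1, 0.1]
opening: 0.454
```

Run:
```python
from h import *
print(read_state()['opening'])
c=shot('wrist','w4');cv2.imwrite('pics/o4.png',np.clip(c['frame'][:,:,::-1]*1.2,0,255).astype(np.uint8))
W=pts(c);z=W[...,2]
m=(W[...,0]>.44)&(W[...,0]<.6)&(abs(W[...,1])<.2)
p=W[m&(z>.066)&(z<.077)&(W[...,0]<.51)];print('panel',[np.round(a,1) for a in cv2.minAreaRect((p[:,:2]*1000).astype(np.float32))])
for x in(.49,.5,.51,.52,.53):
  w=W[m&(abs(W[...,0]-x)<.003)&(z>.027)&(z<.033)];print(x,np.unique((w[:,1]*1000).round()).tolist())
  w=W[m&(abs(W[...,0]-x)<.003)&(abs(z-.013)<.002)];print('  floor',w[:,1].min(),w[:,1].max())
```

```text
0.4543301029010102
panel [array([470.3,   8.1]), array([279. ,  10.1]), np.float64(87.6)]
0.49 [-88.0, -87.0, -86.0, -85.0, -83.0, -82.0, 132.0, 133.0, 134.0, 135.0, 136.0, 137.0]
  floor -0.08295030260530012 0.18531497507810252
0.5 [-87.0, -86.0, -85.0, -84.0, -83.0, 132.0, 133.0, 134.0, 135.0, 136.0, 137.0]
  floor -0.0832547132525698 0.18750816395306638
0.51 [-89.0, -88.0, -87.0, -86.0, -85.0, -84.0, -83.0, 132.0, 133.0, 134.0, 135.0, 136.0, 137.0]
  floor -0.08359231756069929 0.19038516572645678
0.52 [-88.0, -87.0, -86.0, -85.0, -84.0, 131.0, 132.0, 133.0, 135.0, 136.0]
  floor -0.08396156603478092 0.19297414789646947
0.53 [-89.0, -88.0, -87.0, -86.0, -85.0, -84.0, 131.0, 132.0, 133.0, 134.0, 135.0]
  floor -0.08442210460174364 0.19536385636803139
```

View pics/o4.png

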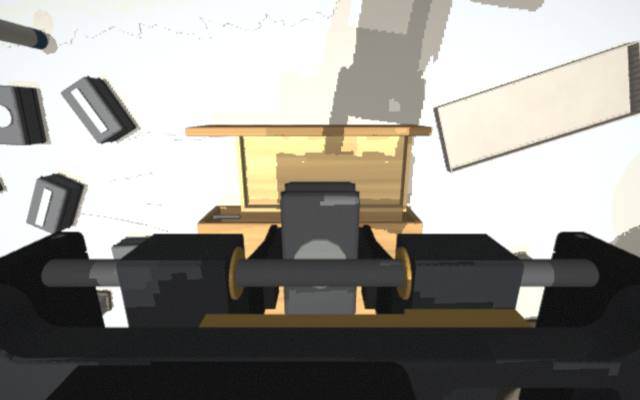

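R2 is held level. The drawer floor's centre is (.5255,.0237), yaw -2.4°, with the inside running y -.084…+.131. I'll lay R2 in the left slot.

>>> play_rows(commands=[[[0.003,0.04,-0.03],[0,0,0]],[[0.003,0.07,-0.08],[0,0,0]],[[0.003,0.07,-0.13],[0,0,0]],[[0.003,0.07,-0.17],[0,0,0]],[[0.003,0.07,-0.2],[0,0,0]],[[0.003,0.07,-0.217],[0,0,0]],[[0.003,0.07,-0.227],[0,0,0]],[[0.003,0.07,-0.227],[0,0,0]],[[0.003,0.07,-0.227],[0,0,0]]])

```text
time_s: 13.5
position: [0.5285, 0.0903, 0.0138]
tcp_rot: [[0.044, 0.002, -0.999], [0.999, -0.0, 0.044], [-0.0, -1.0, -0.002]]
force: [-0.1, -0.0, -1.3]
opening: 0.461
```

>>> play_rows(commands=[[[0,0,0],[0,0,0]],[[0,0,0],[0,0,0]],[[0,0,0],[0,0,0]],[[0,0,0.01],[0,0,0]],[[0,0,0.04],[0,0,0]],[[0,0,0.08],[0,0,0]],[[0,0,0.13],[0,0,0]],[[0,0,0.18],[0,0,0]],[[0,0,0.227],[0,0,0]],[[0,0,0.227],[0,0,0]]], gripper=0.046)

```text
time_s: 14.75
position: [0.5304, 0.0905, 0.2449]
tcp_rot: [[0.044, 0.01, -0.999], [0.999, -0.0, 0.044], [0.0, -1.0, -0.01]]
force: [0.5, -1.2, -0.8]
opening: 0.524
```

```bash
cat >> h.py <<'E'
def boxed(c,x0,x1,y0,y1,zlo,zhi):
    W=pts(c);z=W[...,2];m=((z>zlo)&(z<zhi)&(W[...,0]>x0)&(W[...,0]<x1)&(W[...,1]>y0)&(W[...,1]<y1)).astype(np.uint8)
    n,l,st,ce=cv2.connectedComponentsWithStats(m)
    for i in range(1,n):
        if st[i,4]<60: continue
        q=W[l==i];(x,y),(w,h),a=cv2.minAreaRect((q[:,:2]*1000).astype(np.float32))
        if w<h: a-=90
        print('  box',st[i].tolist(),round(x,1),round(y,1),round(max(w,h),1),round(min(w,h),1),'yaw',round(a,1),'z',np.percentile(q[:,2],[5,50,95]).round(4))
E
python3 - <<'E'
from h import *
c=shot('wrist','w5');carts(c);print('drawer');boxed(c,.478,.58,-.09,.13,.036,.056)
E
```

```text
[5, 71, 73, 69] xy 435.7 -258.9 LxW 72.0 41.9 long yaw 25.6 z 0.034
[0, 171, 28, 58] xy 561.1 -338.4 LxW 75.8 26.4 long yaw -14.5 z 0.0332
[84, 235, 21, 23] xy 634.2 -248.1 LxW 33.9 18.5 long yaw -0.3 z 0.0313
drawer
  box [304, 139, 32, 57, 1750] 527.9 89.1 72.4 39.7 yaw -3.3 z [0.0448 0.0469 0.0503]
```

R2 lies flat in the drawer. Next is R1, with a look first in case something was knocked.

>>> play_rows(commands=[[[0.01,-0.05,0],[0,0,0]],[[0.02,-0.1,0],[0,0,0]],[[0.03,-0.16,0],[0,0,0]],[[0.04,-0.22,0],[0,0,0]],[[0.05,-0.28,0],[0,0,0]],[[0.06,-0.33,0],[0,0,0]],[[0.072,-0.35,0],[0,0,0]],[[0.072,-0.35,0],[0,0,0]],[[0.072,-0.35,0],[0,0,0]]], gripper=0.06)

```text
time_s: 15.92
position: [0.5985, -0.2578, 0.2387]
tcp_rot: [[0.043, -0.003, -0.999], [0.999, 0.003, 0.043], [0.002, -1.0, 0.003]]
force: [0.5, -0.3, 0.7]
opening: 0.691
```

Run:
```python
from h import *
c=shot('wrist','w6');carts(c)
```

```text
[282, 0, 61, 73] xy 436.4 -259.6 LxW 72.1 40.1 long yaw 26.4 z 0.0341
[199, 4, 40, 71] xy 437.1 -370.4 LxW 72.1 40.6 long yaw -5.7 z 0.0341
[126, 71, 56, 66] xy 506.2 -460.7 LxW 71.9 40.5 long yaw 9.4 z 0.034
[220, 109, 51, 65] xy 556.9 -352.9 LxW 72.1 40.6 long yaw -29.7 z 0.034
[305, 184, 31, 53] xy 654.4 -260.3 LxW 71.9 39.9 long yaw -0.2 z 0.0339
[213, 248, 20, 10] xy 705.6 -399.7 LxW 23.7 4.7 long yaw 85.3 z 0.0422
[270, 248, 8, 10] xy 713.3 -330.3 LxW 10.2 4.9 long yaw 79.1 z 0.0317
```

>>> play_rows(commands=[[[0.03,0,-0.03],[0,0,0.02]],[[0.054,0,-0.08],[0,0,0.04]],[[0.054,0,-0.13],[0,0,0.04]],[[0.054,0,-0.175],[0,0,0.04]],[[0.054,0,-0.21],[0,0,0.04]],[[0.054,0,-0.23],[0,0,0.04]],[[0.054,0,-0.2415],[0,0,0.04]],[[0.054,0,-0.2415],[0,0,0.04]],[[0.054,0,-0.2415],[0,0,0.04]]])

```text
time_s: 17.1
position: [0.6548, -0.2601, 0.0002]
tcp_rot: [[0.004, 0.002, -1.0], [1.0, -0.001, 0.004], [-0.001, -1.0, -0.002]]
force: [-0.1, 0.0, 0.5]
opening: 0.692
```

>>> play_rows(commands=[[[0,0,0],[0,0,0]],[[0,0,0],[0,0,0]],[[0,0,0],[0,0,0]],[[0,0,0],[0,0,0]],[[0,0,0],[0,0,0]],[[0,0,0.05],[0,0,0]],[[0,0,0.1],[0,0,0]],[[0,0,0.15],[0,0,0]],[[0,0,0.2],[0,0,0]],[[0,0,0.2],[0,0,0]]], gripper=0.03)

```text
time_s: 18.35
position: [0.6566, -0.2612, 0.204]
tcp_rot: [[0.004, 0.009, -1.0], [1.0, -0.006, 0.004], [-0.006, -1.0, -0.009]]
force: [0.4, 0.5, -0.9]
opening: 0.459
```

>>> play_rows(commands=[[[-0.03,0.05,0],[0,0,0]],[[-0.06,0.1,0],[0,0,-0.04]],[[-0.09,0.15,0],[0,0,-0.04]],[[-0.11,0.2,0],[0,0,-0.04]],[[-0.12,0.25,0],[0,0,-0.04]],[[-0.1285,0.284,0],[0,0,-0.04]],[[-0.1285,0.284,-0.03],[0,0,-0.04]],[[-0.1285,0.284,-0.08],[0,0,-0.04]],[[-0.1285,0.284,-0.1],[0,0,-0.04]],[[-0.1285,0.284,-0.1],[0,0,-0.04]]])

```text
time_s: 19.6
position: [0.5226, 0.0249, 0.0958]
tcp_rot: [[0.044, -0.007, -0.999], [0.999, 0.001, 0.044], [0.001, -1.0, 0.007]]
force: [0.0, 0.4, -0.5]
opening: 0.456
```

>>> play_rows(commands=[[[0,0,-0.04],[0,0,0]],[[0,0,-0.065],[0,0,0]],[[0,0,-0.078],[0,0,0]],[[0,0,-0.0855],[0,0,0]],[[0,0,-0.0855],[0,0,0]],[[0,0,-0.0855],[0,0,0]]])

```text
time_s: 20.35
position: [0.5259, 0.0244, 0.0138]
tcp_rot: [[0.044, 0.002, -0.999], [0.999, -0.0, 0.044], [-0.0, -1.0, -0.002]]
force: [-0.2, 0.2, -0.7]
opening: 0.454
```

>>> play_rows(commands=[[[0,0,0],[0,0,0]],[[0,0,0],[0,0,0]],[[0,0,0],[0,0,0]],[[0,0,0.01],[0,0,0]],[[0,0,0.04],[0,0,0]],[[0,0,0.08],[0,0,0]],[[0,0,0.13],[0,0,0]],[[0,0,0.18],[0,0,0]],[[0,0,0.227],[0,0,0]],[[0,0,0.227],[0,0,0]]], gripper=0.046)

```text
time_s: 21.6
position: [0.5279, 0.0242, 0.2448]
tcp_rot: [[0.044, 0.01, -0.999], [0.999, -0.002, 0.044], [-0.001, -1.0, -0.01]]
force: [0.0, -0.4, -0.9]
opening: 0.529
```

Run:
```python
from h import *
c=shot('wrist','w7');carts(c);print('drawer');boxed(c,.478,.58,-.09,.13,.036,.056)
```

```text
[0, 15, 35, 27] xy 348.4 -321.0 LxW 22.3 13.5 long yaw -17.7 z 0.0394
[59, 71, 69, 68] xy 435.9 -259.1 LxW 71.6 41.0 long yaw 26.6 z 0.034
[0, 81, 36, 60] xy 437.1 -365.2 LxW 72.6 33.2 long yaw -6.8 z 0.0338
[27, 170, 49, 58] xy 555.7 -352.3 LxW 72.4 40.9 long yaw -29.1 z 0.034
drawer
  box [355, 139, 34, 56, 1784] 527.9 88.9 72.3 40.4 yaw -2.5 z [0.044  0.0469 0.0503]
  box [304, 141, 32, 56, 1745] 526.7 22.9 71.9 39.9 yaw -2.3 z [0.045  0.047  0.0504]
```

>>> play_rows(commands=[[[0,-0.06,0],[0,0,0]],[[0,-0.12,0],[0,0,0]],[[-0.01,-0.18,0],[0,0,0]],[[-0.02,-0.24,0],[0,0,0]],[[-0.03,-0.3,0],[0,0,0]],[[-0.04,-0.35,0],[0,0,0]],[[-0.0455,-0.394,0],[0,0,-0.056]],[[-0.0455,-0.394,0],[0,0,-0.056]],[[-0.0455,-0.394,0],[0,0,-0.056]]], gripper=0.06)

```text
time_s: 22.78
position: [0.4788, -0.3681, 0.2383]
tcp_rot: [[0.1, -0.003, -0.995], [0.995, 0.004, 0.1], [0.003, -1.0, 0.003]]
force: [-0.5, 0.8, -0.1]
opening: 0.687
```

Run:
```python
from h import *
c=shot('wrist','w8');carts(c);print('glue');boxed(c,.28,.42,-.42,-.26,.06,.1)
```

```text
[333, 57, 17, 14] xy 354.3 -331.4 LxW 20.1 6.2 long yaw 63.4 z 0.0389
[374, 96, 55, 66] xy 436.5 -260.2 LxW 72.0 40.3 long yaw 26.2 z 0.034
[299, 110, 32, 58] xy 437.3 -371.1 LxW 71.4 40.0 long yaw -5.7 z 0.034
[231, 168, 45, 58] xy 506.2 -461.3 LxW 72.1 40.2 long yaw 9.9 z 0.034
[313, 196, 48, 57] xy 556.4 -353.5 LxW 71.8 40.5 long yaw -29.8 z 0.0339
glue
  box [334, 36, 26, 30, 583] 347.7 -328.1 23.3 23.0 yaw 35.7 z [0.0717 0.0916 0.0931]
```

>>> play_rows(commands=[[[-0.02,-0.001,-0.03],[0,0,0]],[[-0.0425,-0.001,-0.08],[0,0,0]],[[-0.0425,-0.001,-0.13],[0,0,0]],[[-0.0425,-0.001,-0.175],[0,0,0]],[[-0.0425,-0.001,-0.21],[0,0,0]],[[-0.0425,-0.001,-0.23],[0,0,0]],[[-0.0425,-0.001,-0.2415],[0,0,0]],[[-0.0425,-0.001,-0.2415],[0,0,0]],[[-0.0425,-0.001,-0.2415],[0,0,0]]])

```text
time_s: 23.95
position: [0.4379, -0.3707, -0.0005]
tcp_rot: [[0.099, 0.001, -0.995], [0.995, -0.001, 0.099], [-0.001, -1.0, -0.001]]
force: [0.3, -0.7, 0.4]
opening: 0.691
```

>>> play_rows(commands=[[[0,0,0],[0,0,0]],[[0,0,0],[0,0,0]],[[0,0,0],[0,0,0]],[[0,0,0],[0,0,0]],[[0,0,0],[0,0,0]],[[0,0,0.05],[0,0,0]],[[0,0,0.1],[0,0,0]],[[0,0,0.15],[0,0,0]],[[0,0,0.2],[0,0,0]],[[0,0,0.2],[0,0,0]]], gripper=0.03)

```text
time_s: 25.2
position: [0.4391, -0.3728, 0.2026]
tcp_rot: [[0.099, 0.006, -0.995], [0.995, -0.008, 0.099], [-0.007, -1.0, -0.007]]
force: [0.4, 0.1, -1.6]
opening: 0.457
```

>>> play_rows(commands=[[[0.02,0.05,0],[0,0,0]],[[0.035,0.11,0],[0,0,0.056]],[[0.05,0.17,0],[0,0,0.056]],[[0.065,0.23,0],[0,0,0.056]],[[0.08,0.29,0],[0,0,0.056]],[[0.085,0.329,0],[0,0,0.056]],[[0.085,0.329,-0.03],[0,0,0.056]],[[0.085,0.329,-0.08],[0,0,0.056]],[[0.085,0.329,-0.1],[0,0,0.056]],[[0.085,0.329,-0.1],[0,0,0.056]]])

```text
time_s: 26.45
position: [0.5195, -0.0407, 0.0955]
tcp_rot: [[0.044, -0.007, -0.999], [0.999, 0.002, 0.044], [0.002, -1.0, 0.007]]
force: [0.5, -0.5, -0.1]
opening: 0.461
```

>>> play_rows(commands=[[[0,0,-0.04],[0,0,0]],[[0,0,-0.065],[0,0,0]],[[0,0,-0.078],[0,0,0]],[[0,0,-0.0855],[0,0,0]],[[0,0,-0.0855],[0,0,0]],[[0,0,-0.0855],[0,0,0]]])

```text
time_s: 27.2
position: [0.5229, -0.0417, 0.0138]
tcp_rot: [[0.044, 0.002, -0.999], [0.999, -0.0, 0.044], [-0.0, -1.0, -0.002]]
force: [-0.4, 0.4, -0.2]
opening: 0.459
```

>>> play_rows(commands=[[[0,0,0],[0,0,0]],[[0,0,0],[0,0,0]],[[0,0,0],[0,0,0]],[[0,0,0.01],[0,0,0]],[[0,0,0.04],[0,0,0]],[[0,0,0.08],[0,0,0]],[[0,0,0.13],[0,0,0]],[[0,0,0.18],[0,0,0]],[[0,0,0.227],[0,0,0]],[[0,0,0.227],[0,0,0]]], gripper=0.046)

```text
time_s: 28.45
position: [0.5248, -0.0422, 0.2448]
tcp_rot: [[0.044, 0.01, -0.999], [0.999, -0.003, 0.044], [-0.003, -1.0, -0.01]]
force: [-0.6, -0.6, 1.0]
opening: 0.529
```

Run:
```python
from h import *
c=shot('wrist','w9');carts(c);print('drawer');boxed(c,.478,.58,-.09,.13,.036,.056)
boxed(c,.44,.6,-.15,.16,.06,.076)
cv2.imwrite('pics/o9.png',c['frame'][:,:,::-1])
```

```text
[62, 16, 28, 26] xy 348.7 -321.5 LxW 22.2 11.0 long yaw -20.6 z 0.0391
[114, 71, 65, 68] xy 436.3 -258.9 LxW 71.6 40.4 long yaw 26.9 z 0.0341
[0, 138, 41, 58] xy 505.8 -460.6 LxW 71.6 42.1 long yaw 9.8 z 0.0338
[75, 171, 49, 57] xy 556.2 -352.5 LxW 72.6 40.9 long yaw -28.9 z 0.034
[98, 294, 15, 17] xy 713.3 -370.2 LxW 22.8 13.2 long yaw 87.2 z 0.0461
drawer
  box [404, 139, 39, 57, 1840] 528.1 88.9 72.1 40.9 yaw -2.4 z [0.0429 0.0468 0.0504]
  box [305, 140, 32, 56, 1741] 522.2 -43.1 71.9 39.6 yaw -3.3 z [0.045  0.047  0.0504]
  box [355, 141, 35, 56, 1772] 526.6 22.8 71.5 40.6 yaw -2.3 z [0.0443 0.0469 0.0504]
  box [241, 121, 246, 11, 2222] 470.3 8.1 279.2 10.1 yaw 87.7 z [0.07   0.0717 0.073 ]
  box [248, 214, 224, 23, 3263] 590.6 3.2 280.1 24.9 yaw 88.6 z [0.0676 0.0717 0.073 ]
```

View pics/o9.png

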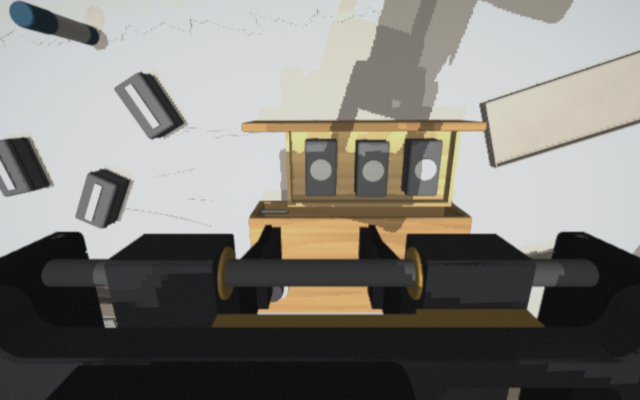

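All three rounds lie flat in the drawer, at px (320,170), (372,170) and (425,168), and the bars are untouched. Now I'll close the jaws, go in front of the panel and push.

>>> play_rows(commands=[[[-0.045,0.026,0],[0,0,0]],[[-0.0875,0.052,0],[0,0,0]],[[-0.0875,0.052,0],[0,0,0]],[[-0.0875,0.052,-0.05],[0,0,0]],[[-0.0875,0.052,-0.1],[0,0,0]],[[-0.0875,0.052,-0.15],[0,0,0]],[[-0.0875,0.052,-0.2],[0,0,0]],[[-0.0875,0.052,-0.222],[0,0,0]],[[-0.0875,0.052,-0.222],[0,0,0]],[[-0.0875,0.052,-0.222],[0,0,0]]], gripper=0.0)

```text
time_s: 29.75
position: [0.4353, 0.0102, 0.0181]
tcp_rot: [[0.044, 0.0, -0.999], [0.999, -0.0, 0.044], [-0.0, -1.0, -0.0]]
force: [0.4, -0.2, 0.9]
opening: 0.008
```

>>> play_rows(commands=[[[0.01,0,0],[0,0,0]],[[0.02,-0.001,0],[0,0,0]],[[0.03,-0.001,0],[0,0,0]],[[0.04,-0.002,0],[0,0,0]],[[0.05,-0.002,0],[0,0,0]],[[0.06,-0.003,0],[0,0,0]],[[0.07,-0.003,0],[0,0,0]],[[0.08,-0.003,0],[0,0,0]],[[0.09,-0.004,0],[0,0,0]],[[0.095,-0.004,0],[0,0,0]]])

```text
time_s: 31.0
position: [0.5305, 0.0065, 0.0179]
tcp_rot: [[0.044, 0.0, -0.999], [0.999, -0.0, 0.044], [-0.0, -1.0, -0.0]]
force: [-3.5, -0.4, 2.0]
opening: 0.007
```

>>> play_rows(commands=[[[0.007,0,0],[0,0,0]],[[0.014,-0.001,0],[0,0,0]],[[0.02,-0.001,0],[0,0,0]],[[0.024,-0.001,0],[0,0,0]],[[0.028,-0.001,0],[0,0,0]],[[0.028,-0.001,0],[0,0,0]]])

```text
time_s: 31.75
position: [0.5577, 0.0054, 0.0179]
tcp_rot: [[0.044, -0.0, -0.999], [0.999, -0.0, 0.044], [-0.0, -1.0, 0.0]]
force: [-3.3, -0.6, -0.5]
opening: 0.006
```

>>> play_rows(commands=[[[0.003,0,0],[0,0,0]],[[0.006,0,0],[0,0,0]],[[0.006,0,0],[0,0,0]]])

```text
time_s: 32.12
position: [0.5644, 0.0052, 0.018]
tcp_rot: [[0.044, 0.001, -0.999], [0.999, -0.0, 0.044], [-0.0, -1.0, -0.001]]
force: [-2.5, -2.3, -0.0]
opening: 0.008
```

>>> play_rows(commands=[[[0.002,0,0],[0,0,0]],[[0.003,0,0],[0,0,0]],[[0.003,0,0],[0,0,0]]])

```text
time_s: 32.5
position: [0.5645, 0.0054, 0.018]
tcp_rot: [[0.043, -0.005, -0.999], [0.999, -0.0, 0.043], [-0.0, -1.0, 0.005]]
force: [-6.3, -3.8, 2.2]
opening: 0.008
```

It stopped at .5645 with rising force, which fits the inner stop. I'll back off, rise and check the drawer.

>>> play_rows(commands=[[[-0.02,0,0],[0,0,0]],[[-0.06,0,0],[0,0,0]],[[-0.1,0,0.01],[0,0,0]],[[-0.11,0,0.06],[0,0,0]],[[-0.11,-0.03,0.12],[0,0,0]],[[-0.11,-0.07,0.18],[0,0,0]],[[-0.11,-0.12,0.222],[0,0,0]],[[-0.11,-0.15,0.222],[0,0,0]],[[-0.11,-0.15,0.222],[0,0,0]],[[-0.11,-0.15,0.222],[0,0,0]]], gripper=0.06)

```text
time_s: 33.75
position: [0.4573, -0.1442, 0.2402]
tcp_rot: [[0.044, 0.002, -0.999], [0.999, 0.0, 0.044], [0.0, -1.0, -0.002]]
force: [-0.4, 1.0, -0.4]
opening: 0.689
```

Run:
```python
from h import *
c=shot('wrist','w10');carts(c);boxed(c,.44,.75,-.15,.16,.06,.076)
W=pts(c)
p=W[(W[...,0]>.44)&(W[...,0]<.62)&(abs(W[...,1])<.1)&(W[...,2]>.066)&(W[...,2]<.076)]
for y in(-.1,-.05,0,.05):
  s=p[abs(p[:,1]-y)<.005]; print(y,s[:,0].min() if len(s) else None)
```

```text
[163, 78, 18, 20] xy 348.1 -321.1 LxW 22.0 9.8 long yaw -13.0 z 0.0381
[203, 126, 57, 63] xy 436.1 -259.7 LxW 72.1 40.4 long yaw 26.8 z 0.034
[66, 186, 55, 56] xy 505.5 -461.3 LxW 71.7 41.9 long yaw 8.9 z 0.0339
[166, 216, 36, 17] xy 527.0 -340.0 LxW 42.6 18.2 long yaw 84.4 z 0.0333
  box [331, 254, 39, 4, 132] 565.6 -110.6 50.2 2.0 yaw 87.9 z [0.0603 0.0648 0.0686]
  box [331, 286, 68, 28, 1544] 627.4 -92.7 91.0 44.1 yaw 87.6 z [0.0706 0.0718 0.073 ]
-0.1 0.5658264541153233
-0.05 None
0 None
0.05 None
```

The panel front is back at x=.566, its original latched position, so the drawer is shut. Next is bar B3 at (.436,-.260), yaw 26.5°.

>>> play_rows(commands=[[[-0.005,-0.03,0],[0,0,0.15]],[[-0.015,-0.07,0],[0,0,0.3]],[[-0.021,-0.115,-0.03],[0,0,0.45]],[[-0.021,-0.115,-0.08],[0,0,0.506]],[[-0.021,-0.115,-0.13],[0,0,0.506]],[[-0.021,-0.115,-0.175],[0,0,0.506]],[[-0.021,-0.115,-0.21],[0,0,0.506]],[[-0.021,-0.115,-0.23],[0,0,0.506]],[[-0.021,-0.115,-0.2415],[0,0,0.506]],[[-0.021,-0.115,-0.2415],[0,0,0.506]]])

```text
time_s: 35.05
position: [0.4357, -0.2585, -0.0021]
tcp_rot: [[-0.447, -0.001, -0.895], [0.895, 0.001, -0.447], [0.002, -1.0, 0.0]]
force: [0.6, 0.2, 0.6]
opening: 0.691
```

>>> play_rows(commands=[[[0,0,0],[0,0,0]],[[0,0,0],[0,0,0]],[[0,0,0],[0,0,0]],[[0,0,0],[0,0,0]],[[0,0,0],[0,0,0]],[[0,0,0.05],[0,0,0]],[[0,0,0.1],[0,0,0]],[[0,0,0.15],[0,0,0]],[[0,0,0.2],[0,0,0]],[[0,0,0.2],[0,0,0]]], gripper=0.03)

```text
time_s: 36.3
position: [0.4377, -0.2614, 0.2023]
tcp_rot: [[-0.446, 0.007, -0.895], [0.895, -0.007, -0.446], [-0.009, -1.0, -0.003]]
force: [0.1, 0.6, -2.5]
opening: 0.452
```

Run:
```python
from h import *
for n in('w4','w5'):
  c=np.load('pics/%s.npz'%n);W=pts(c);f=c['frame']
  m=((W[...,2]>.010)&(W[...,2]<.022)&(W[...,1]>.145)&(W[...,0]>.3)&(W[...,0]<.56)).astype(np.uint8)
  k,l,st,ce=cv2.connectedComponentsWithStats(m)
  for i in range(1,k):
    if st[i,4]>60:
      q=W[l==i];print(n,st[i].tolist(),[np.round(a,1) for a in cv2.minAreaRect((q[:,:2]*1000).astype(np.float32))])
```

```text
w4 [436, 40, 204, 133, 1398] [array([460.8, 305.5]), array([ 90.5, 251.4]), np.float64(15.8)]
w5 [381, 36, 205, 132, 1280] [array([460.6, 305.9]), array([ 90.4, 251.6]), np.float64(15.7)]
w5 [614, 65, 26, 17, 261] [array([429.7, 486. ]), array([14.4, 30.2]), np.float64(9.9)]
```

Held. The tray is refined to centre (.4607,.3055), yaw 15.75°. I'll carry B3 to its left slot.

>>> play_rows(commands=[[[0.01,0.05,0],[0,0,0]],[[0.02,0.11,0],[0,0,-0.05]],[[0.02,0.17,0],[0,0,-0.1]],[[0.02,0.23,0],[0,0,-0.188]],[[0.02,0.29,0],[0,0,-0.188]],[[0.02,0.35,0],[0,0,-0.188]],[[0.015,0.41,0],[0,0,-0.188]],[[0.01,0.47,0],[0,0,-0.188]],[[0.006,0.53,0],[0,0,-0.188]],[[0.004,0.58,0],[0,0,-0.188]]])

```text
time_s: 37.55
position: [0.438, 0.3221, 0.1966]
tcp_rot: [[-0.272, -0.003, -0.962], [0.962, -0.002, -0.272], [-0.001, -1.0, 0.003]]
force: [-0.1, -0.7, -1.6]
opening: 0.46
```

>>> play_rows(commands=[[[0,0.04,0],[0,0,0]],[[0,0.058,-0.03],[0,0,0]],[[0,0.058,-0.08],[0,0,0]],[[0,0.058,-0.12],[0,0,0]],[[0,0.058,-0.15],[0,0,0]],[[0,0.058,-0.175],[0,0,0]],[[0,0.058,-0.188],[0,0,0]],[[0,0.058,-0.1965],[0,0,0]],[[0,0.058,-0.1965],[0,0,0]],[[0,0.058,-0.1965],[0,0,0]]])

```text
time_s: 38.8
position: [0.4402, 0.3787, 0.0025]
tcp_rot: [[-0.271, 0.001, -0.963], [0.963, 0.001, -0.271], [0.0, -1.0, -0.001]]
force: [0.1, -0.2, -1.1]
opening: 0.457
```

>>> play_rows(commands=[[[0,0,0],[0,0,0]],[[0,0,0],[0,0,0]],[[0,0,0],[0,0,0]],[[0,0,0.01],[0,0,0]],[[0,0,0.04],[0,0,0]],[[0,0,0.08],[0,0,0]],[[0,0,0.13],[0,0,0]],[[0,0,0.18],[0,0,0]],[[0,0,0.238],[0,0,0]],[[0,0,0.238],[0,0,0]]], gripper=0.05)

```text
time_s: 40.05
position: [0.4427, 0.3803, 0.2463]
tcp_rot: [[-0.271, 0.011, -0.963], [0.963, 0.006, -0.271], [0.003, -1.0, -0.013]]
force: [0.1, 0.6, -0.3]
opening: 0.575
```

Run:
```python
from h import *
c=shot('wrist','w11');boxed(c,.36,.56,.15,.45,.025,.06)
```

```text
box [303, 138, 31, 55, 1654] 440.7 377.3 72.5 39.8 yaw 16.3 z [0.0336 0.0357 0.0392]
```

>>> play_rows(commands=[[[0.01,-0.06,0],[0,0,0]],[[0.02,-0.12,0],[0,0,0]],[[0.03,-0.18,0],[0,0,0]],[[0.03,-0.24,0],[0,0,0]],[[0.03,-0.3,0],[0,0,0]],[[0.03,-0.36,0],[0,0,0]],[[0.03,-0.42,0],[0,0,0]],[[0.03,-0.48,0],[0,0,-0.1]],[[0.03,-0.54,0],[0,0,-0.25]],[[0.03,-0.6,0],[0,0,-0.4]]], gripper=0.06)

```text
time_s: 41.35
position: [0.4683, -0.2227, 0.2385]
tcp_rot: [[0.131, -0.003, -0.991], [0.991, 0.002, 0.131], [0.002, -1.0, 0.003]]
force: [1.6, 0.6, 0.3]
opening: 0.689
```

>>> play_rows(commands=[[[0.02,-0.05,0],[0,0,-0.15]],[[0.03,-0.1,0],[0,0,-0.3]],[[0.03,-0.13,0],[0,0,-0.39]],[[0.03,-0.13,0],[0,0,-0.39]],[[0.03,-0.13,0],[0,0,-0.39]]])

```text
time_s: 41.98
position: [0.4988, -0.3499, 0.2386]
tcp_rot: [[0.493, -0.002, -0.87], [0.87, 0.003, 0.493], [0.002, -1.0, 0.004]]
force: [0.3, -0.6, -0.1]
opening: 0.687
```

Run:
```python
from h import *
c=shot('wrist','w12');carts(c)
```

```text
[267, 46, 18, 18] xy 354.0 -326.1 LxW 21.3 7.9 long yaw -78.5 z 0.0378
[325, 181, 31, 53] xy 556.4 -352.7 LxW 71.3 39.9 long yaw -29.4 z 0.0339
[225, 185, 56, 50] xy 505.9 -460.8 LxW 71.7 40.2 long yaw 9.3 z 0.034
[330, 296, 59, 18] xy 709.4 -398.7 LxW 72.1 13.7 long yaw 81.3 z 0.0429
```

>>> play_rows(commands=[[[0.03,0,-0.03],[0,0,0]],[[0.0565,-0.001,-0.08],[0,0,0]],[[0.0565,-0.001,-0.13],[0,0,0]],[[0.0565,-0.001,-0.175],[0,0,0]],[[0.0565,-0.001,-0.21],[0,0,0]],[[0.0565,-0.001,-0.23],[0,0,0]],[[0.0565,-0.001,-0.2415],[0,0,0]],[[0.0565,-0.001,-0.2415],[0,0,0]],[[0.0565,-0.001,-0.2415],[0,0,0]]])

```text
time_s: 43.15
position: [0.5571, -0.3532, 0.0]
tcp_rot: [[0.493, 0.002, -0.87], [0.87, -0.002, 0.493], [-0.001, -1.0, -0.003]]
force: [-0.6, -0.1, 0.2]
opening: 0.69
```

>>> play_rows(commands=[[[0,0,0],[0,0,0]],[[0,0,0],[0,0,0]],[[0,0,0],[0,0,0]],[[0,0,0],[0,0,0]],[[0,0,0],[0,0,0]],[[0,0,0.05],[0,0,0]],[[0,0,0.1],[0,0,0]],[[0,0,0.15],[0,0,0]],[[0,0,0.2],[0,0,0]],[[0,0,0.2],[0,0,0]]], gripper=0.03)

```text
time_s: 44.4
position: [0.5585, -0.3547, 0.2034]
tcp_rot: [[0.493, 0.007, -0.87], [0.87, -0.007, 0.493], [-0.003, -1.0, -0.01]]
force: [-0.1, -0.1, -1.9]
opening: 0.453
```

>>> play_rows(commands=[[[-0.015,0.05,0],[0,0,0.1]],[[-0.03,0.11,0],[0,0,0.22]],[[-0.045,0.165,0],[0,0,0.34]],[[-0.06,0.22,0],[0,0,0.46]],[[-0.07,0.28,0],[0,0,0.58]],[[-0.08,0.34,0],[0,0,0.7]],[[-0.09,0.4,0],[0,0,0.79]],[[-0.096,0.46,0],[0,0,0.79]],[[-0.096,0.52,0],[0,0,0.79]],[[-0.096,0.58,0],[0,0,0.79]]])

```text
time_s: 45.65
position: [0.4589, 0.229, 0.1971]
tcp_rot: [[-0.271, -0.003, -0.963], [0.963, -0.001, -0.271], [-0.0, -1.0, 0.003]]
force: [2.3, 0.3, -1.3]
opening: 0.457
```

>>> play_rows(commands=[[[0,0.05,0],[0,0,0]],[[0,0.0785,-0.02],[0,0,0]],[[0,0.0785,-0.07],[0,0,0]],[[0,0.0785,-0.12],[0,0,0]],[[0,0.0785,-0.15],[0,0,0]],[[0,0.0785,-0.175],[0,0,0]],[[0,0.0785,-0.188],[0,0,0]],[[0,0.0785,-0.1965],[0,0,0]],[[0,0.0785,-0.1965],[0,0,0]],[[0,0.0785,-0.1965],[0,0,0]]])

```text
time_s: 46.9
position: [0.4607, 0.3062, 0.0026]
tcp_rot: [[-0.271, 0.001, -0.963], [0.963, 0.0, -0.271], [0.0, -1.0, -0.001]]
force: [0.6, 0.0, -0.2]
opening: 0.453
```

>>> play_rows(commands=[[[0,0,0],[0,0,0]],[[0,0,0],[0,0,0]],[[0,0,0],[0,0,0]],[[0,0,0.01],[0,0,0]],[[0,0,0.04],[0,0,0]],[[0,0,0.08],[0,0,0]],[[0,0,0.13],[0,0,0]],[[0,0,0.18],[0,0,0]],[[0,0,0.238],[0,0,0]],[[0,0,0.238],[0,0,0]]], gripper=0.05)

```text
time_s: 48.15
position: [0.4633, 0.3074, 0.246]
tcp_rot: [[-0.271, 0.012, -0.962], [0.963, 0.005, -0.271], [0.001, -1.0, -0.013]]
force: [0.4, -0.6, -0.3]
opening: 0.572
```

Run:
```python
from h import *
c=shot('wrist','w13');boxed(c,.36,.56,.15,.45,.025,.06)
```

```text
box [304, 138, 31, 54, 1639] 459.9 304.9 70.8 39.9 yaw 15.0 z [0.0337 0.0358 0.0391]
  box [360, 138, 33, 55, 1695] 440.8 377.5 72.1 40.3 yaw 16.0 z [0.0326 0.0357 0.039 ]
```

>>> play_rows(commands=[[[0.0,-0.06,0],[0,0,0]],[[0.0,-0.12,0],[0,0,0]],[[0.01,-0.18,0],[0,0,0]],[[0.01,-0.24,0],[0,0,-0.05]],[[0.02,-0.3,0],[0,0,-0.1125]],[[0.02,-0.36,0],[0,0,-0.1125]],[[0.02,-0.42,0],[0,0,-0.1125]],[[0.02,-0.48,0],[0,0,-0.1125]],[[0.02,-0.54,0],[0,0,-0.1125]],[[0.02,-0.6,0],[0,0,-0.1125]]], gripper=0.06)

```text
time_s: 49.45
position: [0.4789, -0.295, 0.2383]
tcp_rot: [[-0.161, -0.003, -0.987], [0.987, 0.003, -0.161], [0.003, -1.0, 0.002]]
force: [1.3, -0.1, 0.3]
opening: 0.69
```

>>> play_rows(commands=[[[0,-0.06,0],[0,0,0]],[[0,-0.12,0],[0,0,0]],[[0,-0.14,0],[0,0,0]],[[0,-0.14,0],[0,0,0]],[[0,-0.14,0],[0,0,0]]])

```text
time_s: 50.08
position: [0.48, -0.4316, 0.2392]
tcp_rot: [[-0.162, -0.002, -0.987], [0.987, 0.003, -0.162], [0.003, -1.0, 0.001]]
force: [-0.4, 0.4, -0.4]
opening: 0.686
```

Run:
```python
from h import *
c=shot('wrist','w14');carts(c)
```

```text
[410, 68, 16, 21] xy 350.4 -334.3 LxW 21.9 8.9 long yaw 26.6 z 0.0388
[279, 158, 31, 55] xy 506.2 -462.2 LxW 71.1 40.0 long yaw 8.7 z 0.034
[283, 308, 23, 6] xy 701.0 -435.3 LxW 33.9 8.4 long yaw -89.7 z 0.0266
```

>>> play_rows(commands=[[[0.015,-0.015,-0.03],[0,0,0]],[[0.0255,-0.0265,-0.08],[0,0,0]],[[0.0255,-0.0265,-0.13],[0,0,0]],[[0.0255,-0.0265,-0.175],[0,0,0]],[[0.0255,-0.0265,-0.21],[0,0,0]],[[0.0255,-0.0265,-0.23],[0,0,0]],[[0.0255,-0.0265,-0.2415],[0,0,0]],[[0.0255,-0.0265,-0.2415],[0,0,0]],[[0.0255,-0.0265,-0.2415],[0,0,0]]])

```text
time_s: 51.25
position: [0.5066, -0.4614, 0.0001]
tcp_rot: [[-0.161, 0.002, -0.987], [0.987, -0.002, -0.161], [-0.002, -1.0, -0.001]]
force: [0.1, 0.2, 0.4]
opening: 0.689
```

>>> play_rows(commands=[[[0,0,0],[0,0,0]],[[0,0,0],[0,0,0]],[[0,0,0],[0,0,0]],[[0,0,0],[0,0,0]],[[0,0,0],[0,0,0]],[[0,0,0.05],[0,0,0]],[[0,0,0.1],[0,0,0]],[[0,0,0.15],[0,0,0]],[[0,0,0.2],[0,0,0]],[[0,0,0.2],[0,0,0]]], gripper=0.03)

```text
time_s: 52.5
position: [0.5078, -0.463, 0.2038]
tcp_rot: [[-0.161, 0.007, -0.987], [0.987, -0.008, -0.161], [-0.009, -1.0, -0.005]]
force: [0.0, -0.2, -1.8]
opening: 0.458
```

>>> play_rows(commands=[[[0.0,0.06,0],[0,0,0]],[[-0.01,0.12,0],[0,0,0]],[[-0.015,0.18,0],[0,0,0.05]],[[-0.02,0.24,0],[0,0,0.1125]],[[-0.025,0.3,0],[0,0,0.1125]],[[-0.025,0.36,0],[0,0,0.1125]],[[-0.025,0.42,0],[0,0,0.1125]],[[-0.025,0.48,0],[0,0,0.1125]],[[-0.025,0.54,0],[0,0,0.1125]],[[-0.025,0.6,0],[0,0,0.1125]]])

```text
time_s: 53.75
position: [0.4794, 0.1413, 0.1972]
tcp_rot: [[-0.271, -0.003, -0.963], [0.963, -0.0, -0.271], [0.0, -1.0, 0.003]]
force: [1.0, -0.3, -0.5]
opening: 0.458
```

>>> play_rows(commands=[[[0,0.05,0],[0,0,0]],[[0,0.094,-0.02],[0,0,0]],[[0,0.094,-0.07],[0,0,0]],[[0,0.094,-0.12],[0,0,0]],[[0,0.094,-0.15],[0,0,0]],[[0,0.094,-0.175],[0,0,0]],[[0,0.094,-0.188],[0,0,0]],[[0,0.094,-0.1965],[0,0,0]],[[0,0.094,-0.1965],[0,0,0]],[[0,0.094,-0.1965],[0,0,0]]])

```text
time_s: 55.0
position: [0.4812, 0.2336, 0.0026]
tcp_rot: [[-0.271, 0.001, -0.963], [0.963, 0.0, -0.271], [-0.0, -1.0, -0.001]]
force: [0.4, 0.5, -0.7]
opening: 0.456
```

>>> play_rows(commands=[[[0,0,0],[0,0,0]],[[0,0,0],[0,0,0]],[[0,0,0],[0,0,0]],[[0,0,0.01],[0,0,0]],[[0,0,0.04],[0,0,0]],[[0,0,0.08],[0,0,0]],[[0,0,0.13],[0,0,0]],[[0,0,0.18],[0,0,0]],[[0,0,0.238],[0,0,0]],[[0,0,0.238],[0,0,0]]], gripper=0.05)

```text
time_s: 56.25
position: [0.4839, 0.2344, 0.2458]
tcp_rot: [[-0.271, 0.012, -0.963], [0.963, 0.003, -0.271], [-0.0, -1.0, -0.012]]
force: [0.3, 0.6, -0.5]
opening: 0.574
```

>>> play_rows(commands=[[[-0.03,0.04,0],[0,0,0]],[[-0.08,0.06,0],[0,0,0]],[[-0.08,0.06,0],[0,0,0]],[[-0.08,0.06,0],[0,0,0]]])

```text
time_s: 56.75
position: [0.4008, 0.2934, 0.2399]
tcp_rot: [[-0.271, 0.0, -0.962], [0.962, -0.0, -0.271], [-0.0, -1.0, -0.0]]
force: [1.0, 0.1, 0.0]
opening: 0.577
```

Run:
```python
from h import *
c=shot('wrist','w15');boxed(c,.36,.56,.15,.45,.025,.06)
t=shot('top','t15');carts(t);s=shot('side','s15')
W=pts(t);p=W[(W[...,0]>.44)&(W[...,0]<.75)&(W[...,1]>-.16)&(W[...,1]<.16)&(W[...,2]>.06)&(W[...,2]<.09)];print('case',cv2.minAreaRect((p[:,:2]*1000).astype(np.float32)))
boxed(t,.66,.77,.2,.35,.04,.07);boxed(t,.66,.77,-.47,-.32,.03,.07);boxed(t,.3,.4,-.4,-.27,.06,.1)
o=np.zeros((600,800,3),np.uint8);o[:300,:480]=cv2.resize(c['frame'],(480,300));o[300:,:480]=cv2.resize(t['frame'][120:280,140:460],(480,300));o[:300,480:]=cv2.resize(s['frame'][130:310,190:470],(320,300))
cv2.imwrite('pics/o15.png',np.clip(o[:,:,::-1]*1.2,0,255).astype(np.uint8))
```

```text
box [245, 189, 33, 51, 1249] 481.0 232.3 70.9 40.7 yaw 15.9 z [0.0314 0.0357 0.0391]
  box [302, 188, 30, 52, 1525] 460.5 304.6 72.4 39.6 yaw 16.1 z [0.0328 0.0357 0.0391]
  box [356, 188, 33, 52, 1249] 440.3 377.2 71.5 40.4 yaw 15.7 z [0.0316 0.0356 0.039 ]
[396, 143, 39, 7] xy 715.8 -389.7 LxW 120.7 21.6 long yaw 83.1 z 0.0447
case ((645.9752197265625, 2.5008392333984375), (280.0435791015625, 151.64031982421875), 87.59174346923828)
  box [198, 134, 38, 28, 708] 713.4 278.0 113.1 77.0 yaw -75.8 z [0.0488 0.0537 0.0578]
  box [396, 139, 39, 11, 292] 716.1 -388.6 127.7 27.8 yaw 80.8 z [0.0343 0.045  0.0497]
  box [402, 251, 10, 8, 62] 347.9 -325.3 22.6 22.1 yaw 51.4 z [0.0681 0.0905 0.0945]
```

View pics/o15.png

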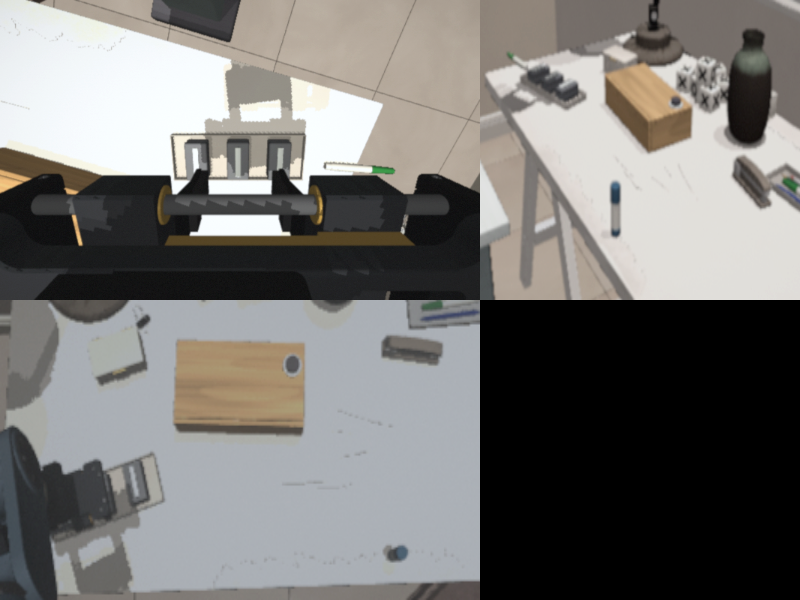

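The three bars lie flat in the tray, and the case outline is 151.6 mm deep as at the start, so the drawer is shut. The glue stick, stapler and lid box haven't moved, the desk is clear of cartridges, and the arm is free. Handing in.

```bash
python3 -c "
from rig import *
print(hand_in())"
```

```text
the job is handed in; nothing more can be done
None
```

The job is done and handed in at about 57 s of the 210 s allowed. I pressed the latch, laid the three round-badge cartridges side by side in the drawer and pushed it shut. I then laid the three bar-badge cartridges side by side in the pen tray.

**Last checks:**
- **Drawer:** the three rounds lay flat and badge up before I shut it. After I backed the arm off, the panel stayed at its original shut position (x ≈ 0.566 m).
- **Tray:** all three bars lie flat, with tops about 36 mm above the desk, roughly 32 mm apart and inside the rim.
- **Bystanders:** the glue stick, stapler and lidded box stand within about 3 mm of where they were first measured.
- **Disturbances:** I saw no knocked cartridge and no slack grip.

**What disagreed:** the fingertips measured about 12 mm behind the reported TCP, not 25 mm ahead of it as stated. My first two latch presses therefore stopped above the button, and the drawer did not open. I worked with the measured offset from then on, and every later contact and placing agreed with it.

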